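# Suck the lacquer panel down, slide the stencil to its notch and hold it

### The job

Work the red pump lever through full strokes, right down and right back up each time, until the vacuum gauge's needle stands in the green and the lacquer panel is sucked fast, and let the lever come up. Then take the stencil slide by its black knob and run it along the rail, past any other click, until it clicks into the notch over the one figure that is only drawn in yellow outline, and keep hold of the knob there: finish while still holding it in the notch, ready for the eggshell to be laid. Leave the bottles, tools and dishes around it where they are.

Things in the scene. Friction and masses are not known exactly. Their poses are not given: they have to be found in the camera images.
- vacuum_bed: Bolted-down vacuum fixture on a grey base plate, 12 mm thick, x -150 to 150 mm, y -252 to 312 mm from its origin on the table; x away from the robot, y along the rail (robot's left), z up. Black panel 200 x 300 mm, centre x 40, y 0, top 48 mm up, on an aluminium bed (x -70 to 150, y -160 to 160). Rail along y at x -110. Pump lever at y 240; gauge, 72 mm across, glass top 74 mm up, at x 115, y 240.
- pump_lever (a joint): Red-padded sprung hand lever of the vacuum pump, rad: 0 = fully up (where its spring returns it), 0.50 = pressed right down on its stop. Pressing the pad down takes 4 to 6 N at the top and about 11 N at the bottom.
- lever_pad (a point): Middle of the top face of the red pad (62 mm long, 32 mm wide, 14 mm thick) at the lever's end. Lever up: about 146 mm above the table, the pad sloping 26 degrees, its free end (-x of the bed) higher. It swings down about lever_hinge on a 125 mm radius; fully pressed it is about 86 mm above the table, nearly level, 15 mm closer to the bed's -x.
- lever_hinge (a point): Hinge axis of the pump lever (along the bed's y), 85 mm above the table.
- gauge (a joint): Red gauge needle, rad clockwise from above from the empty mark: white dial to 2.8, green sector 2.8 to 4.3. Only the pump moves it, under glass. Each full lever stroke (right up to right down) adds 0.8, the first 0.25 to 1.1; one begun or ended well short of its stop adds nothing. It drops back by up to 0.2 as the lever rises, then stays; starts between 0 and 1.3; stops rising at about 4.1.
- stencil_slide: Stencil slide: aluminium saddle with black knob, steel bracket and brass stencil plate (78 x 140 mm); origin on the table below the saddle, axes as the bed's.
- slide_travel (a joint): Stencil slide on the rail, m along the bed's y: starts parked between 0 and 0.03, far stop 0.30. A spring ball drops into a notch of the rail over each of the three figures (0.110, 0.185, 0.260). Elsewhere it slides with 1 to 2 N of friction and stays put; a notch draws it in from about 3 mm either side and takes some 6 to 10 N along the rail to leave.
- slide_knob (a point): Black upright round knob on top of the slide, by which it is moved: 26 mm diameter; the point is its foot on its axis (56 mm above the table), top 104 mm above the table. The slide's saddle below it is 46 mm (x) by 60 mm (y), its top 56 mm above the table; a flat bracket leads from it, top 61 mm above the table, towards +x of the bed.
- stencil_window (a point): Middle of the window of the brass stencil plate carried by the slide, 52 mm above the table. It lies 152 mm from the knob's axis along the bed's +x. In a notch it stands straight above the middle of that figure.
- figure_bare: The robed figure on the black panel that is only drawn in thin yellow outline, without white inlay: 104 mm (bed's x) by 36 mm (y); origin in its middle on the panel's face; axes parallel to the bed's. Any of the three places along the panel.
- figure_done1: A figure already filled with white eggshell inlay, 106 x 34 mm; origin in its middle.
- figure_done2: The other figure already filled with white eggshell inlay.
- glue_bottle: Bystander, loose: white squeeze bottle, 42 mm across, 105 mm tall; origin at the centre of its underside.
- shell_dish: Bystander, loose: blue ceramic dish for eggshell, 100 mm across, 32 mm high; origin at the centre of its underside.
- brush: Bystander, loose: paint brush, 205 mm long, lying; origin near mid length on the underside.
- palette_knife: Bystander, loose: palette knife with dark wooden handle, 200 mm long, lying; origin near mid length on the underside.
- lacquer_tin: Bystander, loose: yellow-labelled steel tin, 100 mm across, 110 mm tall; origin at the centre of its underside.
- brush_jar: Bystander, loose: green glass jar of brushes, 72 mm across, 210 mm tall; origin at the centre of its underside.
- tape_roll: Bystander, loose: yellow roll of tape lying flat, 90 mm across, 24 mm high; origin at the centre of its underside.

How it is judged:
On the way, in this order (a step that is already met when the one before it is completed fails the run):
1. the panel is sucked fast: the needle is in the green and the lever is back up (value of joint gauge above 2.8 rad and value of joint pump_lever below 0.08 rad), for 0.2 s.
2. the stencil is in the notch over the outlined figure, held by the knob (y of stencil_window in the frame of figure_bare between -0.003 and 0.003 m and contact force between the fingers and stencil_slide above 2 N), for 0.3 s.
At the end, for the whole second after the job is handed in: The needle is in the green (above 2.8 rad), the lever is up (below 0.08 rad), the stencil window stands within 3 mm along the rail of the middle of the yellow-outlined figure, at rest, and the fingers hold the knob with more than 2 N (all of step 1 and all of step 2 and velocity of joint slide_travel between -0.01 and 0.01 m/s); the arm keeps its last pose, push and grip.
It fails at once if a bottle, tool, dish, tin, jar or roll around the fixture is shifted by more than 30 mm (distance of any of glue_bottle, shell_dish, brush, palette_knife, lacquer_tin, brush_jar, tape_roll from where it was at the start of the episode above 0.03 m).
It also fails if it takes over 64 s, if anything falls off the work surface, if the arm or the gripper's body presses on something with over 40 N, if the wrist force passes 120 N, or if a joint passes its speed limit or range.

### The arm

A 7-joint arm with a two-finger parallel gripper is mounted at the origin on the work surface. World frame = base frame: x ahead of the robot, y to its left, z up, the work surface at z = 0. Lengths are in m, angles in rad, forces in N, time in s.
With the tool pointing down it reaches from about 0.4 to 0.9 m from the base axis. Payload 5.6 kg.
Tool frame: the origin (TCP) lies midway between the tips of the shut fingers; the grasp point (between the pads) lies bot.tcp_to_grasp behind it (bot.tcp_to_grasp is the distance from the TCP to the grasp point, in m); z points along the fingers, x is the direction in which the jaws open and shut, and the axes are right-handed (so a half turn about z gives the same grasp; the last joint's range is limited). The gripper opens to 92 mm and grips with 3 to 60 N. Pads are 20 mm wide; open, the fingers measure 128 mm over their backs; the gripper's body (75 mm by 189 mm) begins 69 mm behind the grasp point.
Start: joints at [-1.257, 0.468, -0.012, 1.603, 0.006, 1.071, -0.056], TCP at [0.227, 0.609, 0.215] pointing down, gripper open.
Joint ranges: [-2.53, 2.53], [-0.31, 2.02], [-1.57, 1.55], [0.28, 2.44], [-1.29, 4.43], [0.15, 1.84], [-2.92, 2.92]. Speed limits (rad/s): [2.57, 2.57, 3.14, 3.14, 3.14, 3.14, 3.14].

### API

Orientations are given as [roll, pitch, yaw] about the fixed x, y, z axes, in that order (R = Rz(yaw) Ry(pitch) Rx(roll)).
In Python, from station import bot gives the robot as it stands. The module is installed in compiled form; this text tells all that it offers.
- The arm moves only by the tool step_arm, never from a script. Its argument "rows" is a list of rows, each a list of 2 entries, a list of its own where there are three numbers: the shift along the tool's x, y, z each as a share of 5 cm, from -1 to 1, then the turn, a rotation vector about the tool's x, y, z each as a share of 4 degrees, from -1 to 1. A call has 1 to 5 rows; each row shifts and turns the commanded pose from where the row before left it, along the tool's axes as they then stand; what a row does not reach is not made up. A row lasts 1/8 s, in which the tool goes at most 62.5 mm and 10.7 degrees, less where a joint would pass 70% of its speed; a pose out of reach is approached as far as the arm can. A call with a number of a shift or a turn outside -1 to 1 is refused whole. A call with a gripper value outside its range is refused whole. "jaw" is the closure, from -1 (fully open) to 1 (shut), set as the call begins (left out, the last holds). The fingers move at their own pace and stop on an object; the grip force is fixed at half the most. Time passes only in rows, so rows that do not move let the fingers close. It gives the time, the measured TCP pose, the force and the opening at its end, in the units of the state.
- bot.get_state(): the state, without advancing time (a new reading comes with each control period).
- bot.get_image(name): name is "scene" or "top"; returns a dict with "pixels" (420x560x3 uint8, red, green, blue), "vfov" (degrees; the focal length in pixels is half the picture's height over the tangent of half this angle, whatever the lens; pixels are square), "cx", "cy" (the principal point, pixels), "rvec" (rotation vector, rad) and "tvec" (3), from world to camera coordinates, as OpenCV has them. Camera axes: x right, y down, z forward; pixel columns grow to the right and rows downward; lengths in m; the calibration is good to about 2 mm. A picture is of the moment at which its call begins. There is no depth.
- bot.close_job(): hands the job in, once; it reports no verdict.
The state is a dict: "t": time; "joint_positions": joint angles; "joint_velocities": joint speeds; "joint_efforts": joint torques, N m; "ee_pos": TCP position; "tool_rot": TCP orientation; "ft_force": force on the tool from outside, world axes, zero at the start; "ft_torque": the same for the moment, N m; "finger_gap": finger opening in m.
Only numpy, scipy, OpenCV 4.12 (cv2) and the standard library are available. Lean on these libraries where they do the work, as an engineer would, in place of code of your own. Each camera call takes 0.05 s, during which the arm holds its last target.

## Working session

There is one attempt and no reset: what is moved stays moved. The work goes in short steps, Python scripts to look and compute and a tool call to move; the robot and the scene stay as the last step left them, time stands still between calls to the robot, and variables do not carry over. Pictures are saved under pics/ and viewed, and the job is handed in when it is done.

Besides the shell and the picture viewer there is one more tool, called after "Emit:" as name([rows], argument=value, ...), one row to a line, values as JSON. step_arm: Moves the arm, as the interface text tells. Its arguments: {"type":"object","properties":{"rows":{"type":"array"},"jaw":{"type":"number"}},"required":["rows"]}

```bash
mkdir -p pics; cat > h.py <<'E'
from station import bot
import numpy as np, cv2
def shot(name,fn):
    im=bot.get_image(name); cv2.imwrite('pics/'+fn,im['pixels'][:,:,::-1]); np.savez('pics/'+fn+'.npz',**im); return im
def K(im):
    f=210/np.tan(np.radians(im['vfov'])/2); return np.array([[f,0,im['cx']],[0,f,im['cy']],[0,0,1.]])
def ray(im,u,v,z):
    R=cv2.Rodrigues(np.array(im['rvec']))[0]; t=np.array(im['tvec']).reshape(3)
    c=-R.T@t; d=R.T@np.linalg.solve(K(im),[u,v,1.]); return c+d*(z-c[2])/d[2]
def proj(im,P):
    return cv2.projectPoints(np.array(P,float).reshape(-1,3),np.array(im['rvec']),np.array(im['tvec']).reshape(3),K(im),None)[0].reshape(-1,2)
E
python3 - <<'E'
from h import *
for n in('scene','top'):
    im=shot(n,n+'0.png'); R=cv2.Rodrigues(np.array(im['rvec']))[0]; print(n,im['vfov'],-R.T@np.array(im['tvec']).reshape(3),im['pixels'].shape)
s=bot.get_state(); print(s, bot.tcp_to_grasp)
E
```

```text
scene 51.63441117698863 [1.16644365 0.13990582 0.99949278] (420, 560, 3)
top 56.065573664556325 [ 0.31944093 -0.03868807  1.36203631] (420, 560, 3)
{'t': 0.1, 'joint_positions': array([-1.25701305,  0.46828029, -0.01157607,  1.60351828,  0.00601349,
        1.07140067, -0.05634515]), 'joint_velocities': array([-0.00045793, -0.00066708, -0.00092912, -0.00379457, -0.00107513,
        0.00233381, -0.0003988 ]), 'joint_efforts': array([ 1.46448088e-03, -5.21651888e+01, -1.23875283e-02, -2.44370306e+01,
       -5.68481279e-02,  1.40786514e-02,  4.39737812e-05]), 'ee_pos': array([0.22692136, 0.60854953, 0.2137468 ]), 'tool_rot': array([3.14145446e+00, 1.56683269e-03, 1.21388587e+00]), 'ft_force': array([ 0.33299528, -0.77746671,  0.10360516]), 'ft_torque': array([ 0.02049361, -0.01577081, -0.01702213]), 'finger_gap': 0.09192886001907923} 0.0187
```

View pics/scene0.png

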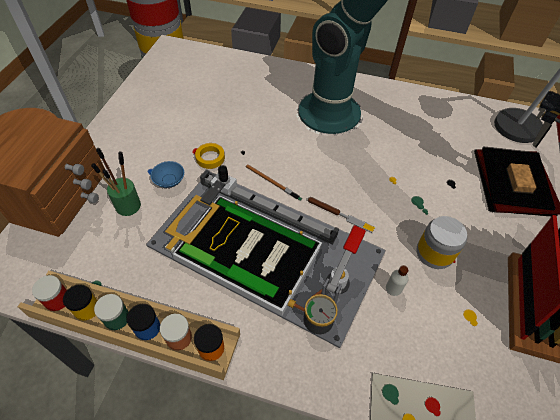

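View pics/top0.png

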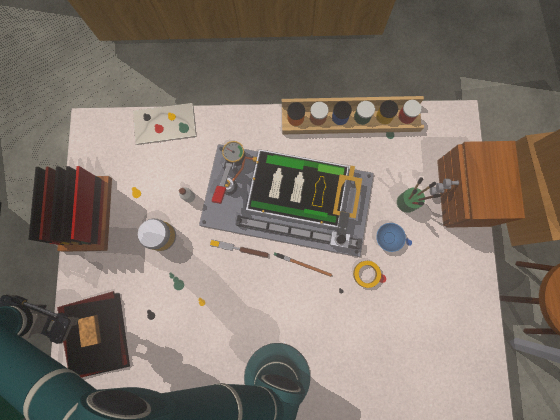

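```bash
python3 - <<'E'
import cv2
a=cv2.imread('pics/scene0.png')[150:350,130:400]; cv2.imwrite('pics/s1.png',cv2.resize(a,None,fx=2.9,fy=2.9,interpolation=cv2.INTER_CUBIC))
a=cv2.imread('pics/top0.png')[130:280,180:400]; cv2.imwrite('pics/t1.png',cv2.resize(a,None,fx=3.6,fy=3.6,interpolation=cv2.INTER_CUBIC))
E
```

```text
(no output)
```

View pics/s1.png

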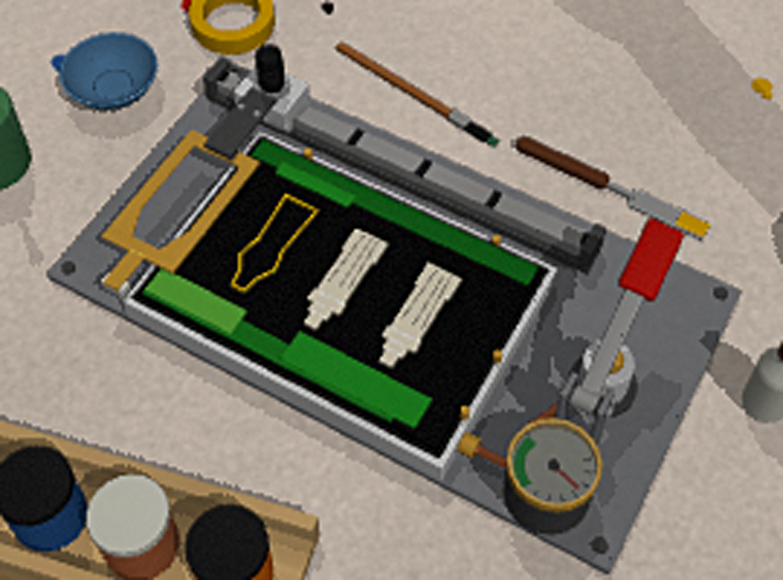

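View pics/t1.png

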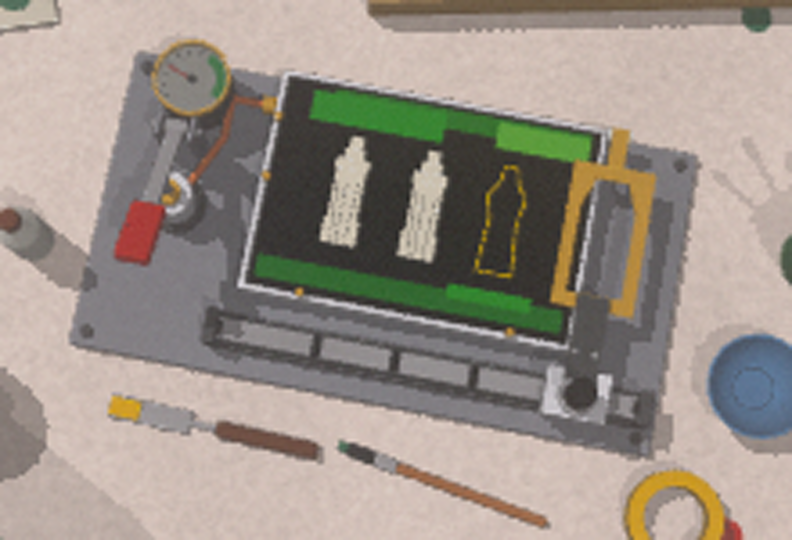

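```bash
cat > fit.py <<'E'
from h import *
from scipy.optimize import least_squares
T=np.load('pics/top0.png.npz');S=np.load('pics/scene0.png.npz')
T={k:T[k] for k in T};S={k:S[k] for k in S}
tp=lambda u,v:(u/3.6+180,v/3.6+130); sp=lambda u,v:(u/2.9+130,v/2.9+150)
obs=[(T,tp(137,53),(.15,.312,.012)),(T,tp(697,153),(.15,-.252,.012)),(T,tp(72,345),(-.15,.312,.012)),(T,tp(648,457),(-.15,-.252,.012)),
(S,sp(740,290),(-.15,.312,.012)),(S,sp(610,572),(.15,.312,.012)),(S,sp(50,277),(.15,-.252,.012)),
(T,tp(193,77),(.115,.24,.074)),(S,sp(554,464),(.115,.24,.074))]
def B2W(p,P):
    c,s=np.cos(p[2]),np.sin(p[2]);P=np.atleast_2d(P);return np.c_[p[0]+c*P[:,0]-s*P[:,1],p[1]+s*P[:,0]+c*P[:,1],P[:,2]]
def res(p): return np.concatenate([proj(im,B2W(p,P))[0]-uv for im,uv,P in obs])
r=least_squares(res,[.6,0,-.2],loss='soft_l1'); p=r.x
if __name__=='__main__':
    print(p,np.degrees(p[2])); print(res(p).reshape(-1,2).round(1))
    # knob top: travel fit
    for im,uv,z in((T,tp(581,390),.104),(S,sp(269,52),.104)):
        w=ray(im,*uv,z); c,s=np.cos(p[2]),np.sin(p[2]); d=w[:2]-p[:2]; print('knob',w,[c*d[0]+s*d[1],-s*d[0]+c*d[1]])
    for n,(a,b),z in(('fig_bare T',tp(501,222),.048),('d1',tp(422,207),.048),('d2',tp(346,193),.048)):
        w=ray(T,a,b,z); d=w[:2]-p[:2]; print(n,w,[c*d[0]+s*d[1],-s*d[0]+c*d[1]])
    for n,(a,b),z in(('fig_bare S',sp(275,243),.048),('window S',sp(180,205),.052)):
        w=ray(S,a,b,z); d=w[:2]-p[:2]; print(n,w,[c*d[0]+s*d[1],-s*d[0]+c*d[1]])
    w=ray(T,*tp(605,240),.052); d=w[:2]-p[:2]; print('window T',w,[c*d[0]+s*d[1],-s*d[0]+c*d[1]])
    for im,(a,b),n in((T,tp(139,233),'T'),(S,sp(651,259),'S')):
        w=ray(im,a,b,.146); d=w[:2]-p[:2]; print('pad',n,w,[c*d[0]+s*d[1],-s*d[0]+c*d[1]])
E
python3 fit.py
```

```text
[ 0.58303445 -0.07191615 -0.20887117] -11.967436319763385
[[-0.5 -1.3]
 [-0.2 -0.3]
 [-1.6 -0.9]
 [-0.  -0.6]
 [ 0.3 -0.8]
 [-0.3 -0.5]
 [-1.9 -1.3]
 [-0.9 -0.6]
 [-0.  -1.1]]
knob [ 0.43772359 -0.21410516  0.104     ] [np.float64(-0.11266891248617664), np.float64(-0.16922965745821136)]
knob [ 0.43678309 -0.21407418  0.104     ] [np.float64(-0.11359539227709761), np.float64(-0.16939436791695286)]
fig_bare T [ 0.60320662 -0.15310383  0.048     ] [np.float64(0.036568473045953134), np.float64(-0.07524029372718694)]
d1 [ 0.61909618 -0.07876558  0.048     ] [np.float64(0.03669821511138607), np.float64(0.0007770515565672818)]
d2 [ 0.6340394  -0.00688512  0.048     ] [np.float64(0.03641183111385788), np.float64(0.07419379304166582)]
fig_bare S [ 0.60460402 -0.14911634  0.048     ] [np.float64(0.037108668152701134), np.float64(-0.07104970956788208)]
window S [ 0.59414338 -0.24533933  0.052     ] [np.float64(0.04682777183414749), np.float64(-0.16735042484189883)]
window T [ 0.58328507 -0.24982154  0.052     ] [np.float64(0.03713486990873203), np.float64(-0.17398675667855962)]
pad T [0.57791643 0.17262182 0.146     ] [np.float64(-0.05571313586585687), np.float64(0.23816184249944997)]
pad S [0.58614869 0.17422024 0.146     ] [np.float64(-0.04799123661123247), np.float64(0.24143252853041816)]
```

Emit:
step_arm([
  [[0,0,0],[0,0,-1]],
  [[0,0,0],[0,0,-1]],
  [[0,0,0],[0,0,-0.12]],
], jaw=1)

```text
t: 0.48
ee_pos: [0.227, 0.6087, 0.2141]
tool_rot: [-3.141, 0.001, 1.362]
ft_force: [0.5, -0.3, 1.1]
finger_gap: 0.064
```

```bash
cat >> h.py <<'E'
def delta(target):
    from scipy.spatial.transform import Rotation as Ro
    s=bot.get_state(); R=Ro.from_euler('xyz',s['tool_rot']).as_matrix(); d=R.T@(np.array(target)-s['ee_pos'])
    print('t',s['t'],'pos',s['ee_pos'].round(4),'rot',s['tool_rot'].round(4),'F',s['ft_force'].round(1),'gap',round(s['finger_gap'],4)); print('shares',(d/.05).round(3))
E
python3 -c "
from h import *
delta([.582,.173,.19])"
```

```text
t 0.475 pos [0.227  0.6087 0.2141] rot [-3.1414e+00  9.0000e-04  1.3615e+00] F [ 0.5 -0.3  1.1] gap 0.064
shares [-7.049  8.755  0.486]
```

Emit:
step_arm([
  [[-0.47,0.58,0],[0,0,0]],
  [[-0.47,0.58,0],[0,0,0]],
  [[-0.47,0.58,0],[0,0,0]],
  [[-0.47,0.58,0],[0,0,0]],
  [[-0.47,0.58,0],[0,0,0]],
])

```text
t: 1.1
ee_pos: [0.3452, 0.4629, 0.2145]
tool_rot: [-3.142, 0.0, 1.361]
ft_force: [-1.0, 0.4, 0.1]
finger_gap: 0.0139
```

Emit:
step_arm([
  [[-0.47,0.58,0],[0,0,0]],
  [[-0.47,0.58,0],[0,0,0]],
  [[-0.47,0.58,0],[0,0,0]],
  [[-0.47,0.58,0],[0,0,0]],
  [[-0.47,0.58,0],[0,0,0]],
])

```text
t: 1.72
ee_pos: [0.4627, 0.318, 0.2146]
tool_rot: [-3.142, -0.0, 1.361]
ft_force: [1.4, -0.8, -0.6]
finger_gap: 0.0004
```

Emit:
step_arm([
  [[-0.47,0.58,0],[0,0,0]],
  [[-0.47,0.58,0],[0,0,0]],
  [[-0.47,0.58,0],[0,0,0]],
  [[-0.47,0.58,0],[0,0,0]],
  [[0,0,0],[0,0,0]],
])

```text
t: 2.35
ee_pos: [0.5578, 0.1995, 0.2144]
tool_rot: [3.141, 0.001, 1.355]
ft_force: [-0.3, 0.0, -0.1]
finger_gap: 0.0005
```

```bash
python3 -c "
from h import *
delta([.582,.173,.16]);shot('scene','s2.png');shot('top','t2.png')
import cv2
for n,x,y in(('s',260,200),('t',170,120)):
    a=cv2.imread('pics/%s2.png'%n)[y:y+140,x:x+160]; cv2.imwrite('pics/%s2c.png'%n,cv2.resize(a,None,fx=4,fy=4,interpolation=2))
"
```

```text
t 2.35 pos [0.5578 0.1995 0.2144] rot [3.1406e+00 1.3000e-03 1.3552e+00] F [-0.3  0.  -0.1] gap 0.0005
shares [-0.413  0.586  1.09 ]
```

View pics/s2c.png

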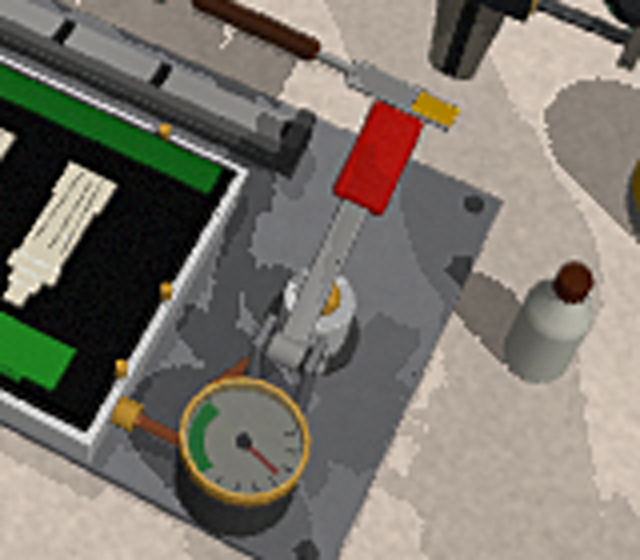

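View pics/t2c.png

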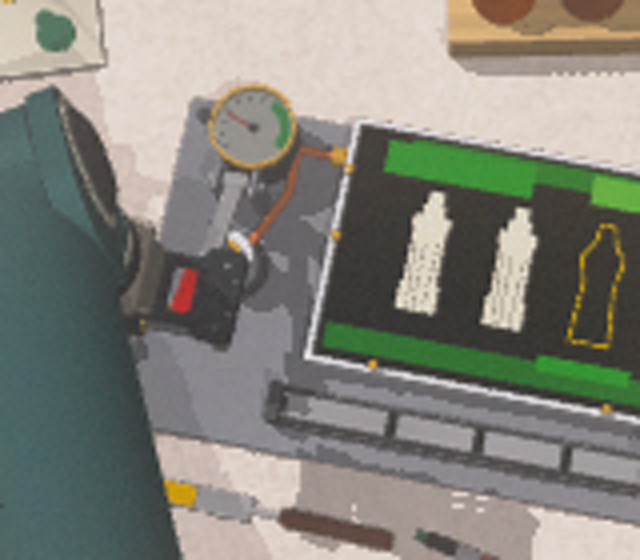

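Emit:
step_arm([
  [[-0.2,0.3,0.0],[0,0,0]],
  [[-0.21,0.29,0.0],[0,0,0]],
  [[0,0,0.5],[0,0,0]],
  [[0,0,0.5],[0,0,0]],
  [[0,0,0],[0,0,0]],
])

```text
t: 3.08
ee_pos: [0.5799, 0.1757, 0.1628]
tool_rot: [-3.139, 0.002, 1.361]
ft_force: [-0.4, -0.1, 0.6]
finger_gap: 0.0001
```

```bash
python3 -c "
from h import *
delta([.582,.173,.16]);im=shot('scene','s3.png')
import cv2
print(proj(im,bot.get_state()['ee_pos']))
for n,x,y in(('s',260,180),):
    a=cv2.imread('pics/%s3.png'%n)[y:y+140,x:x+160]; cv2.imwrite('pics/%s3c.png'%n,cv2.resize(a,None,fx=4,fy=4,interpolation=2))
"
```

```text
t 3.075 pos [0.5799 0.1757 0.1628] rot [-3.1386e+00  2.4000e-03  1.3612e+00] F [-0.4 -0.1  0.6] gap 0.0001
shares [-0.043  0.052  0.056]
[[357.02877405 233.38498347]]
```

View pics/s3c.png

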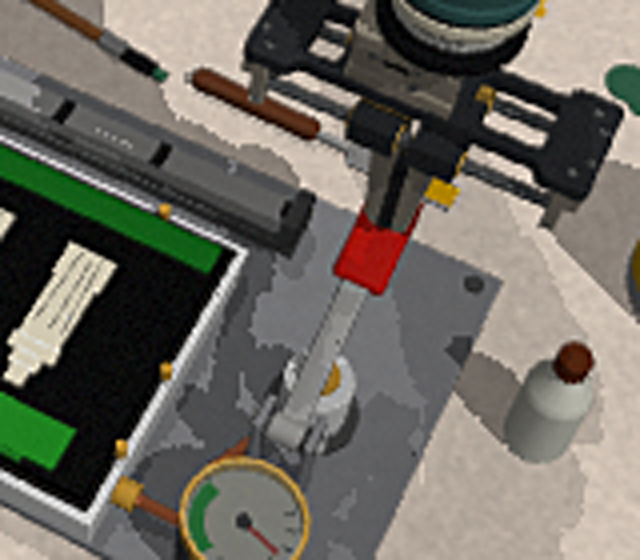

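Emit:
step_arm([
  [[0,0,0.2],[0,0,0]],
  [[0,0,0.2],[0,0,0]],
  [[0,-0.08,0.2],[0,0,0]],
  [[0,-0.08,0.2],[0,0,0]],
  [[0,-0.08,0.2],[0,0,0]],
])

```text
t: 3.75
ee_pos: [0.5713, 0.1793, 0.1153]
tool_rot: [3.136, -0.002, 1.362]
ft_force: [6.7, -0.4, 6.7]
finger_gap: 0.0005
```

Emit:
step_arm([
  [[0,-0.04,0.2],[0,0,0]],
  [[0,-0.02,0.2],[0,0,0]],
  [[0,0,0.2],[0,0,0]],
  [[0,0,0],[0,0,0]],
])

```text
t: 4.25
ee_pos: [0.5682, 0.18, 0.0863]
tool_rot: [3.137, -0.002, 1.362]
ft_force: [1.7, -0.9, 11.2]
finger_gap: 0.0006
```

```bash
python3 -c "
from h import *
delta([.582,.173,.16]);im=shot('scene','s4.png')
import cv2
for n,x,y in(('s',260,180),):
    a=cv2.imread('pics/%s4.png'%n)[y:y+160,x:x+160]; cv2.imwrite('pics/%s4c.png'%n,cv2.resize(a,None,fx=3.7,fy=3.7,interpolation=2))
"
```

```text
t 4.25 pos [0.5682 0.18   0.0863] rot [ 3.1370e+00 -2.0000e-03  1.3616e+00] F [ 1.7 -0.9 11.2] gap 0.0006
shares [-0.077  0.306 -1.473]
```

View pics/s4c.png

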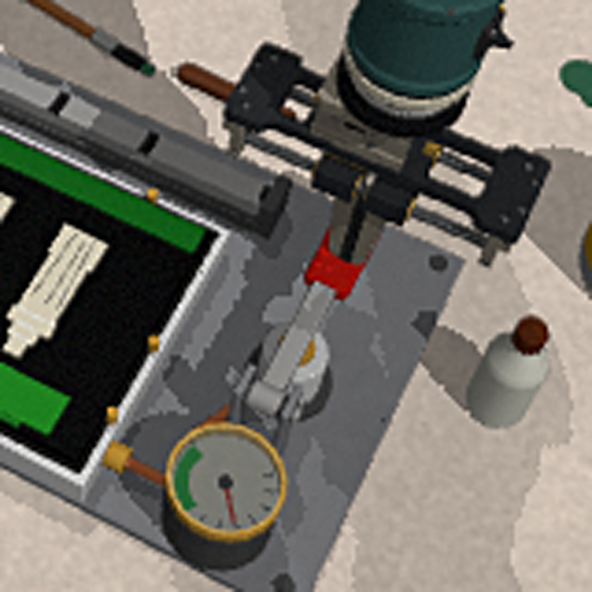

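Emit:
step_arm([
  [[0,0,0.1],[0,0,0]],
  [[0,0,0],[0,0,0]],
])

```text
t: 4.55
ee_pos: [0.5684, 0.18, 0.0857]
tool_rot: [3.137, -0.003, 1.361]
ft_force: [-10.0, -5.1, 43.1]
finger_gap: 0.0003
```

```bash
python3 -c "
from h import *
delta([.582,.173,.16]);im=shot('scene','s5.png')
import cv2
for n,x,y in(('s',260,180),):
    a=cv2.imread('pics/%s5.png'%n)[y:y+160,x:x+160]; cv2.imwrite('pics/%s5c.png'%n,cv2.resize(a,None,fx=3.7,fy=3.7,interpolation=2))
"
```

```text
t 4.55 pos [0.5684 0.18   0.0857] rot [ 3.1370e+00 -2.9000e-03  1.3614e+00] F [-10.   -5.1  43.1] gap 0.0003
shares [-0.077  0.302 -1.484]
```

View pics/s5c.png

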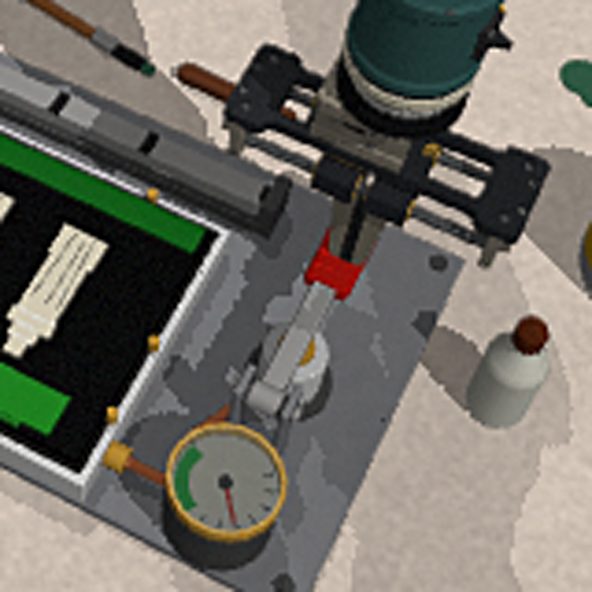

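Emit:
step_arm([
  [[0,0,-0.3],[0,0,0]],
  [[0,0.06,-0.3],[0,0,0]],
  [[0,0.08,-0.4],[0,0,0]],
  [[0,0.16,-0.4],[0,0,0]],
  [[0,0,-0.3],[0,0,0]],
])

```text
t: 5.22
ee_pos: [0.5803, 0.1765, 0.1646]
tool_rot: [-3.141, 0.001, 1.361]
ft_force: [-1.2, -1.0, 0.0]
finger_gap: 0.0004
```

Emit:
step_arm([
  [[0,0,0],[0,0,0]],
  [[0,0,0],[0,0,0]],
])

```text
t: 5.48
ee_pos: [0.5793, 0.1769, 0.1633]
tool_rot: [-3.139, 0.001, 1.363]
ft_force: [0.3, -0.2, -0.6]
finger_gap: 0.0001
```

```bash
python3 -c "
from h import *
delta([.582,.173,.16]);im=shot('scene','s6.png')
import cv2
for n,x,y in(('s',260,180),):
    a=cv2.imread('pics/%s6.png'%n)[y:y+160,x:x+160]; cv2.imwrite('pics/%s6c.png'%n,cv2.resize(a,None,fx=3.7,fy=3.7,interpolation=2))
"
```

```text
t 5.475 pos [0.5793 0.1769 0.1633] rot [-3.1393e+00  1.2000e-03  1.3625e+00] F [ 0.3 -0.2 -0.6] gap 0.0001
shares [-0.065  0.07   0.065]
```

View pics/s6c.png

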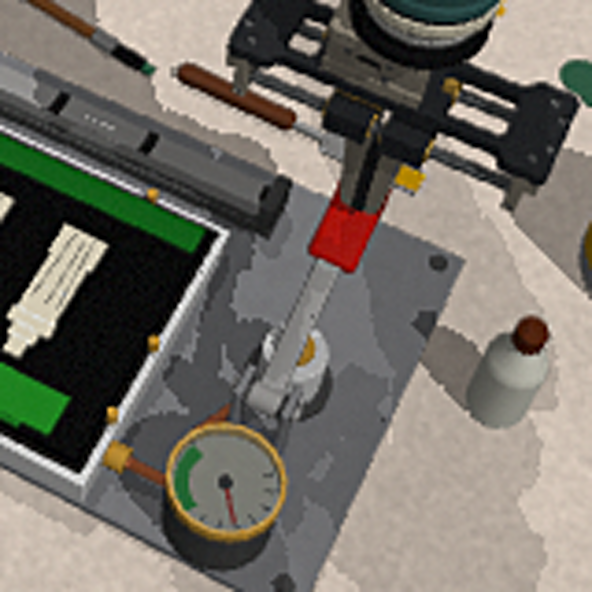

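Emit:
step_arm([
  [[0,0,0.4],[0,0,0]],
  [[0,-0.12,0.4],[0,0,0]],
  [[0,-0.12,0.4],[0,0,0]],
  [[0,-0.06,0.3],[0,0,0]],
  [[0,0,0.2],[0,0,0]],
])

```text
t: 6.15
ee_pos: [0.5693, 0.1799, 0.0851]
tool_rot: [3.137, -0.002, 1.362]
ft_force: [-21.1, -8.9, 88.4]
finger_gap: 0.0006
```

Emit:
step_arm([
  [[0,0,0],[0,0,0]],
  [[0,0,0],[0,0,0]],
])

```text
t: 6.4
ee_pos: [0.5691, 0.1799, 0.0858]
tool_rot: [3.136, -0.003, 1.361]
ft_force: [-8.8, -5.6, 41.0]
finger_gap: 0.0004
```

Emit:
step_arm([
  [[0,0,-0.3],[0,0,0]],
  [[0,0.06,-0.3],[0,0,0]],
  [[0,0.08,-0.4],[0,0,0]],
  [[0,0.16,-0.4],[0,0,0]],
  [[0,0,-0.3],[0,0,0]],
])

```text
t: 7.02
ee_pos: [0.5806, 0.1766, 0.1648]
tool_rot: [-3.141, 0.0, 1.361]
ft_force: [-0.2, 0.3, -0.5]
finger_gap: 0.0008
```

Emit:
step_arm([
  [[0,0,0],[0,0,0]],
  [[0,0,0],[0,0,0]],
])

```text
t: 7.28
ee_pos: [0.5794, 0.1769, 0.1633]
tool_rot: [-3.139, 0.001, 1.363]
ft_force: [-0.7, 0.2, -0.8]
finger_gap: 0.0003
```

```bash
cat > look.py <<'E'
from h import *
import sys
n=sys.argv[1]
delta([.582,.173,.16]);shot('scene',n+'.png')
a=cv2.imread('pics/%s.png'%n)[180:340,260:420]; cv2.imwrite('pics/%sc.png'%n,cv2.resize(a,None,fx=3.7,fy=3.7,interpolation=2))
E
python3 look.py s7
```

```text
t 7.275 pos [0.5794 0.1769 0.1633] rot [-3.1394e+00  1.1000e-03  1.3625e+00] F [-0.7  0.2 -0.8] gap 0.0003
shares [-0.066  0.068  0.067]
```

View pics/s7c.png

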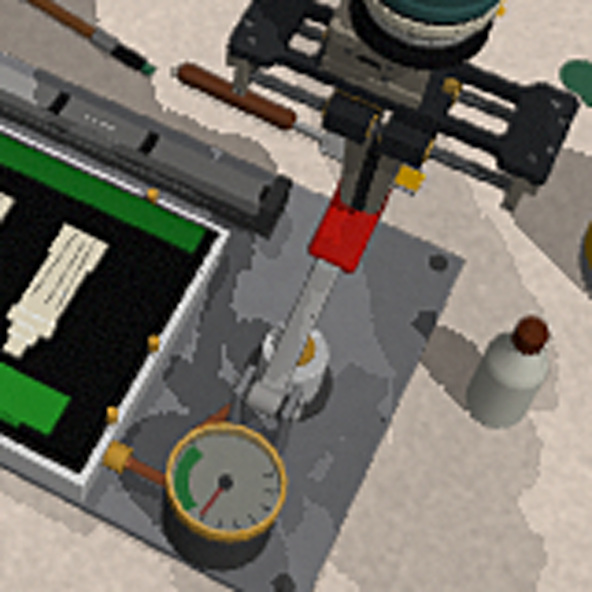

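Emit:
step_arm([
  [[0,0,0.4],[0,0,0]],
  [[0,-0.12,0.4],[0,0,0]],
  [[0,-0.12,0.4],[0,0,0]],
  [[0,-0.06,0.25],[0,0,0]],
  [[0,0,0.1],[0,0,0]],
])

```text
t: 7.95
ee_pos: [0.5687, 0.1798, 0.0881]
tool_rot: [3.136, -0.002, 1.362]
ft_force: [2.1, -1.0, 12.2]
finger_gap: 0.0006
```

Emit:
step_arm([
  [[0,0,0.06],[0,0,0]],
  [[0,0,0.06],[0,0,0]],
  [[0,0,0],[0,0,0]],
])

```text
t: 8.32
ee_pos: [0.5688, 0.1799, 0.0859]
tool_rot: [3.136, -0.003, 1.361]
ft_force: [-6.2, -4.1, 32.7]
finger_gap: 0.0001
```

Emit:
step_arm([
  [[0,0,-0.3],[0,0,0]],
  [[0,0.06,-0.3],[0,0,0]],
  [[0,0.08,-0.4],[0,0,0]],
  [[0,0.16,-0.4],[0,0,0]],
  [[0,0,-0.27],[0,0,0]],
])

```text
t: 8.95
ee_pos: [0.5806, 0.1766, 0.1648]
tool_rot: [-3.141, 0.0, 1.361]
ft_force: [-0.8, 0.2, -0.4]
finger_gap: 0.0005
```

Emit:
step_arm([
  [[0,0,0],[0,0,0]],
  [[0,0,0],[0,0,0]],
])

```text
t: 9.2
ee_pos: [0.5793, 0.1769, 0.1633]
tool_rot: [-3.139, 0.001, 1.363]
ft_force: [0.4, -0.6, -0.6]
finger_gap: 0.0004
```

```bash
python3 look.py s8
```

```text
t 9.2 pos [0.5793 0.1769 0.1633] rot [-3.1393e+00  1.1000e-03  1.3625e+00] F [ 0.4 -0.6 -0.6] gap 0.0004
shares [-0.065  0.068  0.066]
```

View pics/s8c.png

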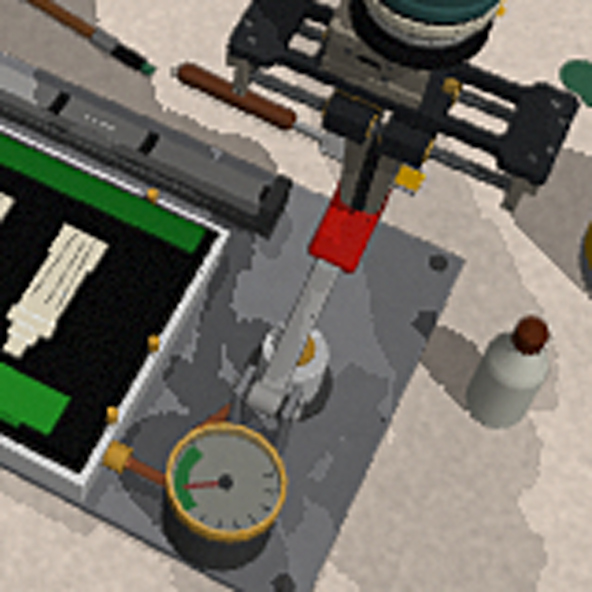

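Emit:
step_arm([
  [[0,0,-0.4],[0,0,0]],
  [[-0.3,0,-0.4],[0,0,0]],
  [[-0.6,-0.1,0],[0,0,0]],
  [[-0.7,-0.1,0],[0,0,0]],
  [[-0.7,-0.1,0],[0,0,0]],
])

```text
t: 9.88
ee_pos: [0.5413, 0.0654, 0.2049]
tool_rot: [3.142, 0.0, 1.361]
ft_force: [-0.1, -0.1, 0.9]
finger_gap: 0.0005
```

Emit:
step_arm([
  [[-0.7,-0.1,0],[0,0,0]],
  [[-0.7,-0.1,0],[0,0,0]],
  [[-0.7,-0.1,0],[0,0,0]],
  [[-0.7,-0.1,0],[0,0,0]],
  [[-0.7,-0.1,0],[0,0,0]],
], jaw=-1)

```text
t: 10.5
ee_pos: [0.4802, -0.1005, 0.2049]
tool_rot: [3.141, -0.0, 1.361]
ft_force: [0.4, 0.8, -0.1]
finger_gap: 0.0484
```

```bash
python3 -c "
from h import *
delta([.4377,-.2141,.18])"
```

```text
t 10.5 pos [ 0.4802 -0.1005  0.2049] rot [ 3.1414e+00 -1.0000e-04  1.3610e+00] F [ 0.4  0.8 -0.1] gap 0.0484
shares [-2.4   -0.358  0.499]
```

Emit:
step_arm([
  [[-0.6,-0.1,0],[0,0,0]],
  [[-0.6,-0.1,0],[0,0,0]],
  [[-0.5,-0.1,0],[0,0,0]],
  [[-0.2,0,0],[0,0,0]],
  [[0,0,0],[0,0,0]],
])

```text
t: 11.12
ee_pos: [0.4468, -0.1888, 0.2048]
tool_rot: [3.141, -0.0, 1.361]
ft_force: [0.7, 1.4, -0.5]
finger_gap: 0.0917
```

```bash
python3 -c "
from h import *
delta([.4372,-.2141,.066]);im=shot('scene','s9.png')
a=cv2.imread('pics/s9.png')[130:270,150:310]; cv2.imwrite('pics/s9c.png',cv2.resize(a,None,fx=4,fy=4,interpolation=2))
print(proj(im,bot.get_state()['ee_pos']))
"
```

```text
t 11.125 pos [ 0.4468 -0.1888  0.2048] rot [ 3.1414e+00 -2.0000e-04  1.3606e+00] F [ 0.7  1.4 -0.5] gap 0.0917
shares [-0.536 -0.083  2.775]
[[227.78469844 146.5845484 ]]
```

View pics/s9c.png

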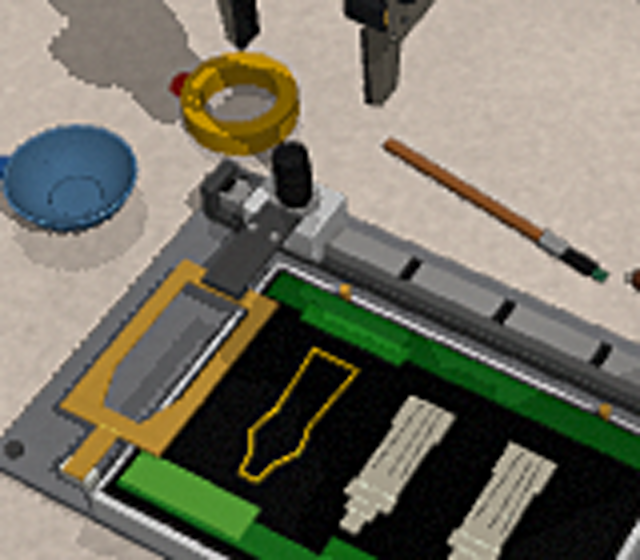

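Emit:
step_arm([
  [[-0.35,-0.06,0],[0,0,0]],
  [[-0.19,-0.02,0.3],[0,0,0]],
  [[0,0,0.6],[0,0,0]],
  [[0,0,0.5],[0,0,0]],
  [[0,0,0],[0,0,0]],
])

```text
t: 11.8
ee_pos: [0.436, -0.2127, 0.1323]
tool_rot: [-3.136, -0.001, 1.363]
ft_force: [-0.0, -0.7, 0.4]
finger_gap: 0.0917
```

```bash
python3 -c "
from h import *
delta([.4372,-.2141,.067]);im=shot('scene','s10.png');im2=shot('top','t10.png')
a=cv2.imread('pics/s10.png')[130:270,150:310]; cv2.imwrite('pics/s10c.png',cv2.resize(a,None,fx=4,fy=4,interpolation=2))
print(proj(im,bot.get_state()['ee_pos']))
"
```

```text
t 11.8 pos [ 0.436  -0.2127  0.1323] rot [-3.1364e+00 -5.0000e-04  1.3627e+00] F [-0.  -0.7  0.4] gap 0.0917
shares [-0.023  0.036  1.306]
[[221.86898703 160.59718601]]
```

View pics/s10c.png

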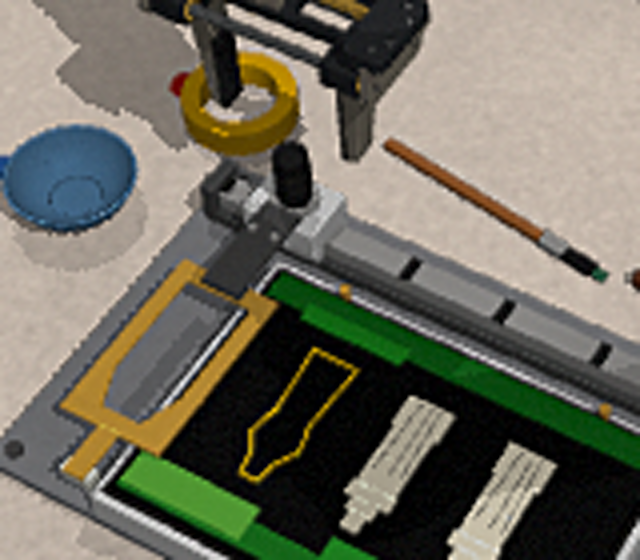

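View pics/t10.png

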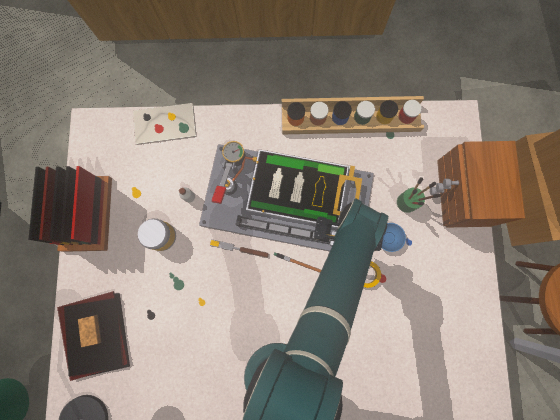

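Emit:
step_arm([
  [[-0.02,0.04,0.4],[0,0,0]],
  [[0,0,0.4],[0,0,0]],
  [[0,0,0.3],[0,0,0]],
  [[0,0,0.18],[0,0,0]],
  [[0,0,0],[0,0,0]],
])

```text
t: 12.52
ee_pos: [0.4392, -0.2153, 0.0704]
tool_rot: [-3.141, -0.0, 1.362]
ft_force: [-0.3, -0.2, -0.0]
finger_gap: 0.0916
```

```bash
python3 -c "
from h import *
delta([.4372,-.2141,.067]);im=shot('scene','s11.png')
a=cv2.imread('pics/s11.png')[130:270,150:310]; cv2.imwrite('pics/s11c.png',cv2.resize(a,None,fx=4,fy=4,interpolation=2))
"
```

```text
t 12.525 pos [ 0.4392 -0.2153  0.0704] rot [-3.1411e+00 -1.0000e-04  1.3619e+00] F [-0.3 -0.2 -0. ] gap 0.0916
shares [ 0.016 -0.044  0.068]
```

View pics/s11c.png

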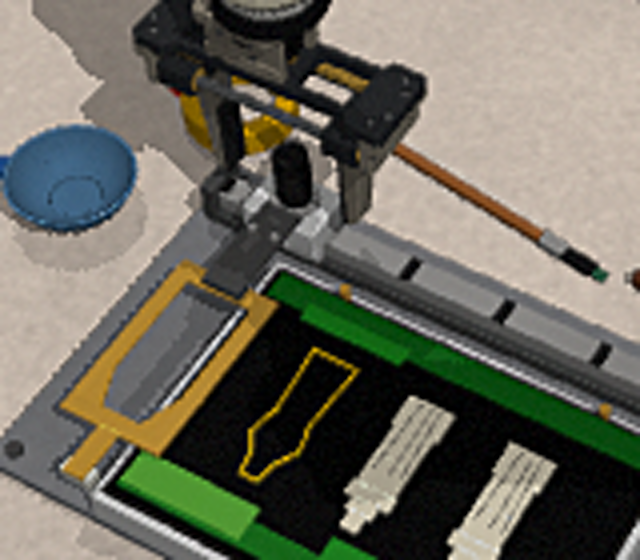

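Emit:
step_arm([
  [[0,-0.04,0],[0,0,0]],
  [[0,0,0],[0,0,0]],
  [[0,0,0],[0,0,0]],
  [[0,0,0],[0,0,0]],
  [[0,0,0],[0,0,0]],
], jaw=1)

```text
t: 13.2
ee_pos: [0.4373, -0.215, 0.0706]
tool_rot: [3.141, 0.0, 1.362]
ft_force: [0.1, 0.3, -0.5]
finger_gap: 0.0436
```

Emit:
step_arm([
  [[0,0,0],[0,0,0]],
  [[0,0,0],[0,0,0]],
  [[0,0,0],[0,0,0]],
])

```text
t: 13.58
ee_pos: [0.4373, -0.2151, 0.0706]
tool_rot: [3.142, 0.0, 1.362]
ft_force: [-0.2, -0.6, -0.7]
finger_gap: 0.0252
```

```bash
python3 -c "
from h import *
delta([.4372,-.2141,.067]);im=shot('scene','s12.png')
a=cv2.imread('pics/s12.png')[130:270,150:310]; cv2.imwrite('pics/s12c.png',cv2.resize(a,None,fx=4,fy=4,interpolation=2))
"
```

```text
t 13.575 pos [ 0.4373 -0.2151  0.0706] rot [3.1415e+00 1.0000e-04 1.3618e+00] F [-0.2 -0.6 -0.7] gap 0.0252
shares [ 0.018 -0.006  0.072]
```

View pics/s12c.png

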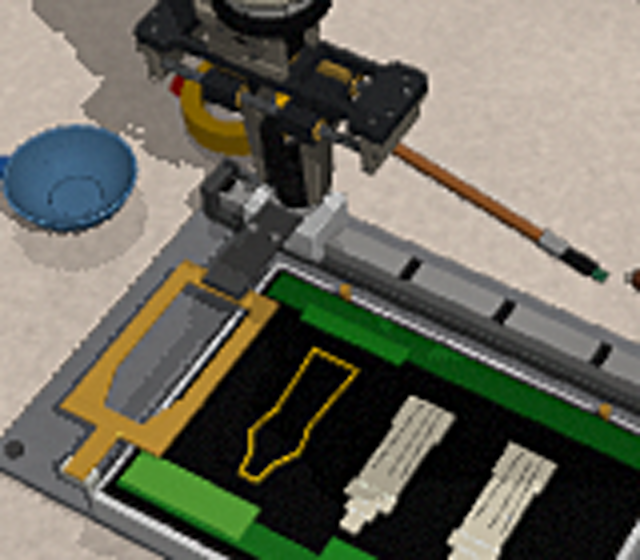

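Emit:
step_arm([
  [[0.2,0,0],[0,0,0]],
  [[0.4,0,0],[0,0,0]],
  [[0.5,0,0],[0,0,0]],
  [[0.4,0,0],[0,0,0]],
  [[0.2,0,0],[0,0,0]],
])

```text
t: 14.25
ee_pos: [0.4552, -0.1309, 0.0706]
tool_rot: [3.141, 0.0, 1.363]
ft_force: [0.9, -3.4, -1.9]
finger_gap: 0.0252
```

```bash
cat > pr.py <<'E'
from h import *
from fit import p
s=bot.get_state();c,sn=np.cos(p[2]),np.sin(p[2]); d=s['ee_pos'][:2]-p[:2]; F=s['ft_force']
print('bed x,y',c*d[0]+sn*d[1],-sn*d[0]+c*d[1],'F bed',c*F[0]+sn*F[1],-sn*F[0]+c*F[1],F[2],s['finger_gap'],s['t'],s['tool_rot'])
E
python3 pr.py
```

```text
bed x,y -0.11280834591494995 -0.08416042774473494 F bed 1.5672421833760297 -3.1750964119026577 -1.9494651921017905 0.02521003682036612 14.25 [3.14117298e+00 2.23920229e-04 1.36319238e+00]
```

Emit:
step_arm([
  [[0.06,0,0],[0,0,0]],
  [[0,0,0],[0,0,0]],
])

```text
t: 14.5
ee_pos: [0.4558, -0.128, 0.0706]
tool_rot: [3.141, -0.001, 1.362]
ft_force: [1.8, 1.2, -1.7]
finger_gap: 0.0253
```

```bash
python3 pr.py
```

```text
bed x,y -0.11279805003963043 -0.08128888049586347 F bed 1.5187310473806683 1.5796195109903355 -1.6868180900785639 0.02528432744859626 14.5 [ 3.14144651e+00 -9.70194848e-04  1.36248279e+00]
```

Emit:
step_arm([
  [[0.04,0,0],[0,0,0]],
  [[0,0,0],[0,0,0]],
])

```text
t: 14.75
ee_pos: [0.456, -0.1271, 0.0706]
tool_rot: [3.141, -0.0, 1.361]
ft_force: [1.7, -1.1, -2.4]
finger_gap: 0.025
```

```bash
python3 pr.py
```

```text
bed x,y -0.11278818362934437 -0.08028668453182222 F bed 1.9327063523480126 -0.7312842413678986 -2.376598097988992 0.025024772966911083 14.75 [ 3.14128609e+00 -7.23363296e-05  1.36141083e+00]
```

Emit:
step_arm([
  [[0.04,0,0],[0,0,0]],
  [[0,0,0],[0,0,0]],
])

```text
t: 15.0
ee_pos: [0.4566, -0.1243, 0.0706]
tool_rot: [3.141, -0.001, 1.362]
ft_force: [2.7, 0.6, -3.0]
finger_gap: 0.0253
```

```bash
python3 pr.py
```

```text
bed x,y -0.11282366314594923 -0.07748415622472421 F bed 2.4912139875529102 1.1395933570092898 -2.9575294885173045 0.025305966511617654 15.0 [ 3.14145156e+00 -7.35264744e-04  1.36218536e+00]
```

Emit:
step_arm([
  [[0.03,0,0],[0,0,0]],
  [[0,0,0],[0,0,0]],
  [[0,0,0],[0,0,0]],
])

```text
t: 15.38
ee_pos: [0.457, -0.1225, 0.0706]
tool_rot: [3.141, -0.001, 1.363]
ft_force: [4.1, 4.4, -5.0]
finger_gap: 0.0256
```

```bash
python3 pr.py;  python3 -c "
from h import *
im=shot('scene','s13.png');im=shot('top','t13.png')
a=cv2.imread('pics/s13.png')[130:270,150:310]; cv2.imwrite('pics/s13c.png',cv2.resize(a,None,fx=4,fy=4,interpolation=2))
a=cv2.imread('pics/t13.png')[130:270,240:400]; cv2.imwrite('pics/t13c.png',cv2.resize(a,None,fx=4,fy=4,interpolation=2))
"
```

```text
bed x,y -0.11281394581947682 -0.07563771144574807 F bed 3.1458158534535965 5.1141917364345435 -4.978262867749695 0.02556036272426197 15.375 [ 3.14146850e+00 -9.46214066e-04  1.36272069e+00]
```

View pics/s13c.png

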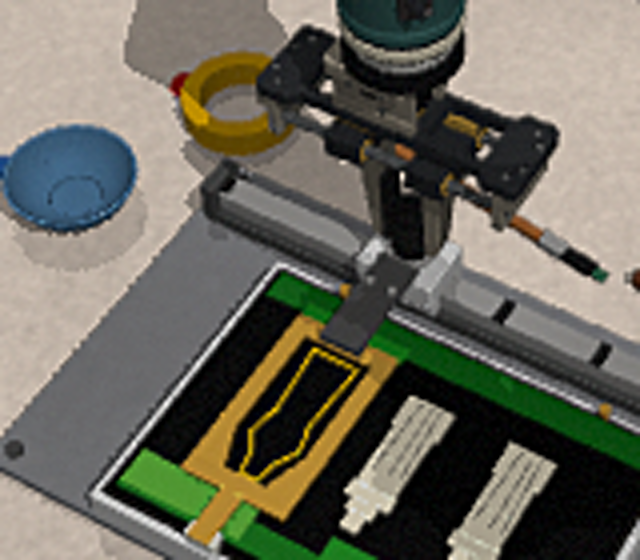

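View pics/t13c.png

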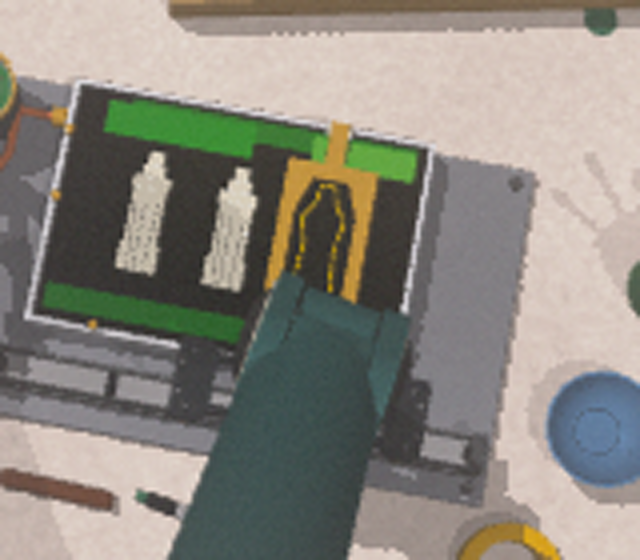

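Emit:
step_arm([
  [[0.03,0,0],[0,0,0]],
  [[0,0,0],[0,0,0]],
  [[0,0,0],[0,0,0]],
])

```text
t: 15.85
ee_pos: [0.457, -0.1223, 0.0706]
tool_rot: [3.141, 0.0, 1.362]
ft_force: [3.6, 0.4, -4.1]
finger_gap: 0.0256
```

```bash
python3 pr.py
```

```text
bed x,y -0.11281496240360579 -0.07538533106522408 F bed 3.4448396626865505 1.0925409468840184 -4.0979960826564525 0.025640164966106774 15.85 [3.14131802e+00 2.37283491e-04 1.36172546e+00]
```

Emit:
step_arm([
  [[0.01,0,0],[0,0,0]],
  [[0,0,0],[0,0,0]],
  [[0,0,0],[0,0,0]],
])

```text
t: 16.23
ee_pos: [0.4571, -0.1221, 0.0706]
tool_rot: [3.141, 0.001, 1.361]
ft_force: [2.9, -2.2, -5.1]
finger_gap: 0.0254
```

```bash
python3 pr.py
```

```text
bed x,y -0.11282710812467411 -0.0752028364931148 F bed 3.2422753135639417 -1.5439645099580506 -5.1360422631412455 0.025356346929877028 16.225 [3.14132437e+00 5.55129941e-04 1.36144869e+00]
```

```bash
python3 -c "
from h import *
im=shot('scene','s14.png')
i=cv2.imread('pics/s14.png')
a=i[205:265,190:260]; cv2.imwrite('pics/s14c.png',cv2.resize(a,None,fx=9,fy=9,interpolation=2))
a=i[190:340,230:400]; cv2.imwrite('pics/s14d.png',cv2.resize(a,None,fx=4,fy=4,interpolation=2))
"
```

```text
(no output)
```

View pics/s14c.png

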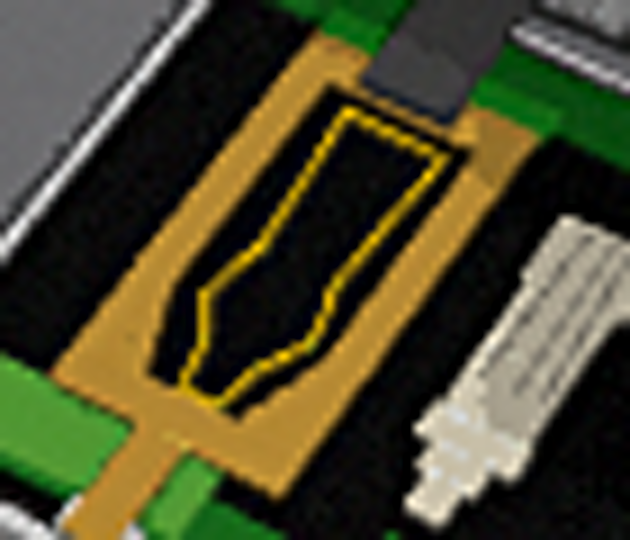

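View pics/s14d.png

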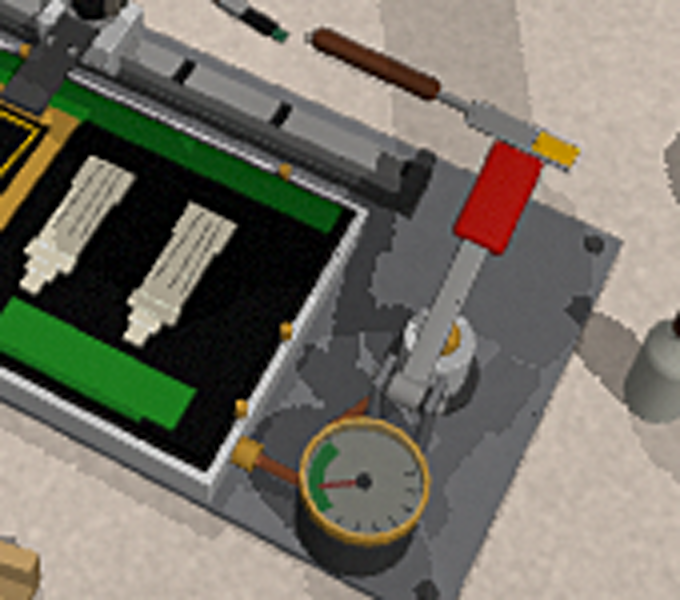

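Emit:
step_arm([
  [[0,0,0],[0,0,0]],
  [[0,0,0],[0,0,0]],
  [[0,0,0],[0,0,0]],
  [[0,0,0],[0,0,0]],
  [[0,0,0],[0,0,0]],
])

```text
t: 16.9
ee_pos: [0.4571, -0.122, 0.0706]
tool_rot: [3.141, 0.0, 1.362]
ft_force: [2.6, -4.4, -5.4]
finger_gap: 0.0255
```

```bash
python3 pr.py; python3 -c "
from h import *
from fit import sp
im=dict(np.load('pics/s14.png.npz')); q=lambda u,v:(u/9+190-.44,v/9+205-.44)
c,s=np.cos(-.2089),np.sin(-.2089)
def by(uv,z):
    w=ray(im,*uv,z); return (-s*(w[0]-.58303)+c*(w[1]+.07192)).round(4)
print('outline',[by(q(*a),.048) for a in((347,108),(445,157),(185,385),(222,405),(203,292),(330,300))])
print('window',[by(q(*a),.052) for a in((333,87),(466,152),(150,372),(238,415))])
"
```

```text
bed x,y -0.1128450687470975 -0.07509090287281484 F bed 3.4554156847597914 -3.776846576496554 -5.440969507945432 0.02550518102498032 16.9 [3.14135177e+00 4.48113049e-04 1.36159224e+00]
outline [np.float64(-0.0932), np.float64(-0.0585), np.float64(-0.0814), np.float64(-0.0686), np.float64(-0.0944), np.float64(-0.061)]
window [np.float64(-0.0992), np.float64(-0.0524), np.float64(-0.0907), np.float64(-0.0612)]
```

Emit:
step_arm([
  [[-0.01,0,0],[0,0,0]],
  [[0,0,0],[0,0,0]],
  [[0,0,0],[0,0,0]],
  [[0,0,0],[0,0,0]],
  [[0,0,0],[0,0,0]],
])

```text
t: 17.52
ee_pos: [0.4571, -0.122, 0.0706]
tool_rot: [3.141, -0.0, 1.362]
ft_force: [4.3, -2.4, -6.4]
finger_gap: 0.0251
```

Emit:
step_arm([
  [[0,0,0],[0,0,0]],
  [[0,0,0],[0,0,0]],
  [[0,0,0],[0,0,0]],
  [[0,0,0],[0,0,0]],
  [[0,0,0],[0,0,0]],
])

```text
t: 18.15
ee_pos: [0.4571, -0.122, 0.0706]
tool_rot: [3.141, -0.0, 1.362]
ft_force: [4.3, -2.3, -7.8]
finger_gap: 0.0256
```

```bash
python3 pr.py
```

```text
bed x,y -0.11285750382020361 -0.07508841826821655 F bed 4.68622895322101 -1.3265929304492974 -7.823416874393773 0.02558679976338363 18.15 [ 3.14142578e+00 -3.43792009e-05  1.36198008e+00]
```

```bash
python3 -c "
from station import bot
bot.close_job(); s=bot.get_state(); print(s['t'],s['ee_pos'],s['ft_force'],s['finger_gap'])"
```

```text
the job is handed in; nothing more can be done
the job is handed in; nothing more can be done
```

I pumped the lever, slid the stencil to the outlined figure, and handed the job in at about t = 18 s with the knob still held.

- **Pumping:** I made three full strokes to the stop with shut fingers. Wrist force was 33–43 N at the stop, with one reading of 88 N on the second stroke, so I pressed the third more gently. The picture taken after the third stroke, and one taken later with the slide in the notch, both show the needle in the green and the lever up.
- **Sliding:** I gripped the black knob (opening 25–26 mm, against 26 mm nominal) and ran the slide about 95 mm. The outlined figure is at the first notch, so there was no other click to pass.
- **Notch check:** Near the notch the slide was drawn in with about 5 N. After that it moved only about 0.5 mm as I pushed on and eased back, so it is seated.
- **Alignment check:** In the camera image the window's middle sits at -0.076 m along the rail and the outline's at -0.075 to -0.076 m, a difference of under 1 mm.
- **Final hold:** The push along the rail had crept to almost 4 N, so I backed off 0.5 mm. It then read about 1.3 N, with the slide at rest.
- **Still drifting:** The downward force reading grew slowly from 2 to 8 N during the hold.
- **Bystanders:** I saw no loose items moved in the pictures, but did not measure their positions.
- **Not verified:** The hand-in reports no verdict, and I could not read the state afterwards.

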